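# Close a gel-casting mould by lowering its top plate over two guide pins

## Robot

A 6-joint arm with a two-finger parallel gripper is mounted at the origin on the work surface. World frame = base frame: x ahead of the robot, y to its left, z up, the work surface at z = 0. Lengths are in m, angles in degrees, forces in N, time in s.
With the tool pointing down it reaches from about 0.4 to 0.825 m from the base axis. Payload 7 kg.
Tool frame: the origin (TCP) lies midway between the tips of the shut fingers; the grasp point (between the pads) lies 19 mm behind it; y points along the fingers, z is the direction in which the jaws open and shut, and the axes are right-handed (so a half turn about y gives the same grasp; the last joint's range is limited). The gripper opens to 88 mm and grips with 3 to 60 N. Pads are 19 mm wide; open, the fingers measure 130 mm over their backs; the gripper's body (78 mm by 193 mm) begins 47 mm behind the grasp point.
Start: joints at [-50.529, 20.546, 0.682, 0, -70.136, -16.507], TCP at [0.263, -0.621, 0.227] pointing down, gripper open.
Joint ranges: [-176.03, 176.03], [-82.01, 121.73], [-58.28, 71.71], [-173.87, 95.51], [-174.79, -0.11], [-173.66, 173.66]. Speed limits (degrees/s): [136.94, 136.94, 172.46, 180, 180, 180].

## Interface

Orientations are given as [roll, pitch, yaw] about the fixed x, y, z axes, in that order (R = Rz(yaw) Ry(pitch) Rx(roll)).
In Python, from plant import ctrl gives the robot as it stands.
- The arm moves only by the tool step_arm, never from a script. Its argument "rows" is a list that holds one entry, the list of rows, each a list of 7 numbers: the gripper command: -1 is shut, 1 is fully open, values between are in proportion, then the shift along the world's x, y, z in cm, then the turn, a rotation vector about the world's x, y, z in degrees. In form: [[[fingers, tx, ty, tz, rx, ry, rz], ...]]. A call has 1 to 12 rows; each row shifts and turns the commanded pose from where the row before left it; what a row does not reach is not made up. A row lasts 1/8 s, in which the tool goes at most 62.5 mm and 10.7 degrees, less where a joint would pass 70% of its speed; a pose out of reach is approached as far as the arm can. A call is refused whole if a number of a shift passes 6.25 or a number of a turn 10.7, either way. A call with a gripper value outside its range is refused whole. The fingers move at their own pace and stop on an object; the grip force is fixed at half the most. Time passes only in rows, so rows that do not move let the fingers close. It gives the time, the measured TCP pose, the force and the opening at its end, in the units of the state.
- ctrl.get_obs(): the state, without advancing time (a new reading comes with each control period).
- ctrl.snapshot(name): name is "scene" or "top" or "wrist"; returns the picture (420x560x3 uint8, blue, green, red); there is no depth.
- ctrl.camera_params(name): a dict with "vertical_fov" (degrees; the focal length in pixels is half the picture's height over the tangent of half this angle, whatever the lens; pixels are square), "cx", "cy" (the principal point, pixels), "rvec" (rotation vector, rad) and "tvec" (3), from world to camera coordinates, as OpenCV has them. Camera axes: x right, y down, z forward; pixel columns grow to the right and rows downward; lengths in m; the calibration is good to about 2 mm. A picture is of the moment at which its call begins: read the wrist's pose just before it. camera_params takes no time and is no camera call; for the wrist camera it gives the pose at the moment of the call.
- ctrl.close_job(): hands the job in, once; it reports no verdict.
The state is a dict: "clock": time; "joint_pos": joint angles; "qvel": joint speeds; "tau": joint torques, N m; "tool_pos": TCP position; "orientation": TCP orientation; "force": force on the tool from outside, world axes, zero at the start; "moment": the same for the moment, N m; "opening": finger opening in m.
Only numpy, scipy, OpenCV 4.12 (cv2) and the standard library are available. Lean on these libraries where they do the work, as an engineer would, in place of code of your own. Each camera call takes 0.05 s, during which the arm holds its last target. There are 200 camera calls.

## Task

Take the mould's top plate out of the sloping draining rack by its rib and close the mould with it: hold it level, feel for the two guide pins of the mould base, whose exact place fore and aft is not known, and lower it gently over both until it is flat on the base. Keep hold of it until it is fully home (do not drop, slam, cock or force it down), then let go and draw the hand clear. Leave the other things on the bench as they are.

Things in the scene. Friction and masses are not known exactly. Their poses are not given: they have to be found in the camera images.
- top_plate: Mould top plate, loose, white acrylic, 0.3 kg: slab 90 (its x) by 180 (y) by 14 mm thick with two round through holes of 14 mm on its y axis, 70 mm either side of centre. Origin: centre of the slab's underside; z out of its upper face, which carries the rib. Same either way round. At first it lies in the rack sloping 35 degrees, -x edge low, upper face leaning to the rack's front (-x).
- rib (a point): Middle of the top plate's grip rib, where to grasp: 41 mm from the slab's underside along the plate's z, so 27 mm above its upper face. The rib stands on the middle of that face: 50 mm long (plate x), 14 mm thick (plate y: pinch it across this) and 44 mm high, flat sided. Axes as the plate's.
- mould_base: Lower half of the mould, fixed: flat white block 130 (x) by 200 (y) by 30 mm high, origin at the centre of its underside, z up. Two upright steel guide pins of 10 mm, 70 mm either side of centre along y, rise 30 mm above the block (tips 60 mm above the bench, hemispherical noses). Nominally on the block's y axis, but see point seat.
- seat (a point): Centre of the block's top face, 30 mm above the bench; fully home, the plate's underside lies flat on this face. The pins' bar is clamped by hand in short fore-and-aft slots: both pins stand off the block's y axis together by the same unreported amount, up to 15 mm towards the block's +x or -x. Find it by touch or sight. The pins do not give in normal use.
- rack: Steel draining rack, fixed, foot 150 by 210 mm: a bed sloping up at 35 degrees towards its +x (back), with a low lip at the front edge against which the plate rests. Origin: on the bench, 70 mm below the middle of the bed's surface. The plate's y axis is parallel to the rack's y.
- rail (a point): Middle of the round 10 mm rail over the rack's bed, along the rack's y, 20 mm behind (+x) the rack's origin and 180 mm up, on bent legs at y = 99 mm either side. A tool coming straight down on the rib meets it; one coming along the plate's own normal, from the front, passes below it with about 25 mm to spare.
- tube_rack: Bystander: blue microtube rack 110 x 64 x 28 mm with a few small tubes (42 mm high over all), origin at the centre of its underside.
- beaker: Bystander: glass beaker, 68 mm diameter, 90 mm high, origin at the centre of its underside.
- tip_box: Bystander: pipette-tip box 88 x 123 x 75 mm, grey with a clear lid, origin at the centre of its underside.
- wash_bottle: Bystander: capped bottle, 64 mm diameter, 170 mm high, origin at the centre of its underside.
- pipette: Bystander: pipette lying on the bench, 230 mm long (along its x), 27 mm high, origin under its middle.
There are look-alikes about, which are no part of the job. Leave any brown or pink look-alike of the mould_base alone.

How it is judged:
By the outcome, as a careful person would: the job done as asked, in the order asked, and still so for the second after the job is handed in, with the robot touching nothing.
It also fails if it takes over 67 s, if anything falls off the work surface, if the arm or the gripper's body presses on something with over 40 N, if the wrist force passes 120 N, or if a joint passes its speed limit or range.

## Working session

There is one attempt and no reset: what is moved stays moved. The work goes in short steps, Python scripts to look and compute and a tool call to move; the robot and the scene stay as the last step left them, time stands still between calls to the robot, and variables do not carry over. Pictures are saved under pics/ and viewed, about 8 in all and at most 12, crops included, and the job is handed in when it is done.

Besides the shell and the picture viewer there is one more tool, called after "Request:" as name(argument=value, ...), one argument or row to a line, values as JSON. step_arm: Moves the arm, as the interface text tells. Its arguments: {"type":"object","properties":{"rows":{"type":"array"}},"required":["rows"]}

```bash
mkdir -p pics; ls; python3 - <<'E'
from plant import ctrl
import cv2,numpy as np
o=ctrl.get_obs();print(o)
for n in("scene","top","wrist"):
    p=ctrl.camera_params(n);print(n,p)
a=ctrl.snapshot("scene");b=ctrl.snapshot("top")
cv2.imwrite("pics/scene0.png",a);cv2.imwrite("pics/top0.png",b)
E
```

```text
pics
{'clock': 0.0, 'joint_pos': array([-5.05296694e+01,  2.05907995e+01,  6.34048172e-01, -2.07177268e-02,
       -7.01356649e+01, -1.65090286e+01]), 'qvel': array([ 0.06116547, -0.00248782, -0.0835156 , -0.02607958,  0.00639789,
        0.09419793]), 'tau': array([-3.28103924e-04, -5.82713020e+01,  2.93043941e+01,  6.99712202e+00,
        6.59991187e-03, -1.79769040e-04]), 'tool_pos': array([ 0.2631351 , -0.62106794,  0.22563007]), 'orientation': array([-8.99058587e+01,  7.59109961e-03,  2.29542528e+01]), 'force': array([-0.10075581,  0.03870219,  0.96670664]), 'moment': array([-0.01016189,  0.02012246, -0.02607597]), 'opening': 0.08772449171615472}
scene {'vertical_fov': 43.91287742202066, 'cx': 282.6376301801772, 'cy': 206.79832714405543, 'rvec': array([ 1.13579073,  2.47116101, -0.88794758]), 'tvec': array([ 0.31019817, -0.16340067,  1.81127945])}
top {'vertical_fov': 42.592623687559595, 'cx': 275.89529801168567, 'cy': 201.94762502013126, 'rvec': array([ 2.16834361, -2.15938168,  0.1582473 ]), 'tvec': array([-0.03588005,  0.47713395,  1.82103921])}
wrist {'vertical_fov': 63.88642041057811, 'cx': 279.2032140890628, 'cy': 212.28070376343018, 'rvec': array([-1.6513469 , -2.49272457, -0.31415214]), 'tvec': array([ 0.67402366, -0.0306084 ,  0.39073282])}
```

View pics/scene0.png

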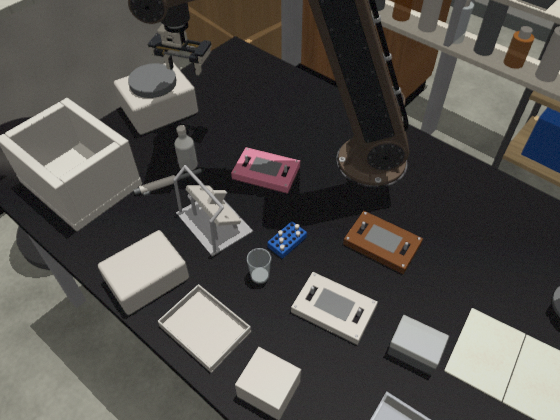

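View pics/top0.png

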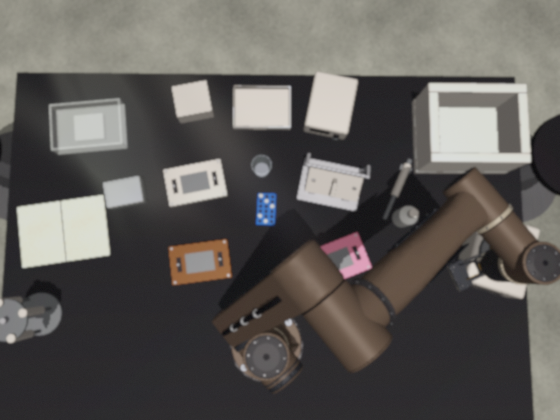

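Top view: the robot base is at (267,355), with world x up and y to the left. There are three candidates for mould_base: white (195,182), brown (200,262) and pink (345,257). The white one fits, because the brown and pink ones are the named look-alikes. The rack with the white plate is at (333,185). Next I'll confirm this in an enlarged crop and measure.

```bash
cat > h.py <<'E'
import cv2,numpy as np
from plant import ctrl
def cam(n,p=None):
    p=p or ctrl.camera_params(n);f=210/np.tan(np.radians(p["vertical_fov"]/2))
    K=np.array([[f,0,p["cx"]],[0,f,p["cy"]],[0,0,1]]);R=cv2.Rodrigues(np.array(p["rvec"]))[0];t=np.array(p["tvec"]);return K,R,t
def ray(c,uv):
    K,R,t=c;d=R.T@np.linalg.inv(K)@np.array([uv[0],uv[1],1.]);return -R.T@t,d/np.linalg.norm(d)
def plane(c,uv,z):
    o,d=ray(c,uv);return o+d*(z-o[2])/d[2]
def proj(c,X):
    K,R,t=c;x=(K@(R@np.atleast_2d(X).T+t[:,None]));return (x[:2]/x[2]).T
def tri(c1,u1,c2,u2):
    o1,d1=ray(c1,u1);o2,d2=ray(c2,u2)
    s=np.linalg.lstsq(np.c_[d1,-d2],o2-o1,rcond=None)[0];a=o1+s[0]*d1;b=o2+s[1]*d2
    return (a+b)/2,np.linalg.norm(a-b)
E
python3 - <<'E'
from h import *
a=cv2.imread("pics/scene0.png");b=cv2.imread("pics/top0.png");ct=cam("top");cs=cam("scene")
# white base contour, in both
for im,c,(x0,y0,x1,y1) in((b,ct,(155,150,235,215)),(a,cs,(285,268,385,345))):
    g=cv2.cvtColor(im,6)[y0:y1,x0:x1];m=((g>110)*255).astype(np.uint8)
    k=max(cv2.findContours(m,0,2)[0],key=cv2.contourArea);r=cv2.minAreaRect(k+np.array([x0,y0]))
    print(r);bx=cv2.boxPoints(r);P=np.array([plane(c,q,.03) for q in bx]);print(P.round(4),P.mean(0),[np.linalg.norm(P[i]-P[i-1]) for i in range(4)])
for q in((300,160),(368,170),(358,210),(297,200)): print(q,plane(ct,q,0.).round(3),plane(ct,q,.18).round(3))
A=cv2.resize(b[140:225,155:245],None,fx=4.2,fy=4.2,interpolation=2)
B=cv2.resize(b[140:225,290:380],None,fx=4.2,fy=4.2,interpolation=2)
C=cv2.resize(a[150:255,165:260],None,fx=4,fy=4,interpolation=2)[:,:378]
cv2.imwrite("pics/c1.png",np.hstack([A,B]))
cv2.imwrite("pics/c2.png",np.hstack([cv2.resize(a[155:255,165:260],None,fx=4.2,fy=4.2,interpolation=2),cv2.resize(a[265:350,285:380],None,fx=4,fy=4.941,interpolation=2)]))
E
```

```text
((194.5384521484375, 182.1923065185547), (39.419342041015625, 60.599884033203125), 78.69007110595703)
[[0.5906 0.3633 0.03  ]
 [0.6339 0.1592 0.03  ]
 [0.4986 0.1305 0.03  ]
 [0.4564 0.3329 0.03  ]] [0.54487215 0.24646911 0.03      ] [np.float64(0.13761780876896895), np.float64(0.20865440509609356), np.float64(0.1382778848544032), np.float64(0.20679863223328185)]
((333.9914855957031, 304.2853088378906), (75.66226196289062, 43.822696685791016), 26.161569595336914)
[[0.6352 0.1648 0.03  ]
 [0.5027 0.1255 0.03  ]
 [0.4659 0.3342 0.03  ]
 [0.5945 0.361  0.03  ]] [0.54960027 0.24635964 0.03      ] [np.float64(0.2004177686980692), np.float64(0.13817515052556453), np.float64(0.21185959142770025), np.float64(0.13133483548723976)]
(300, 160) [ 0.631 -0.119  0.   ] [ 0.594 -0.108  0.18 ]
(368, 170) [ 0.597 -0.36   0.   ] [ 0.563 -0.325  0.18 ]
(358, 210) [ 0.454 -0.322  0.   ] [ 0.434 -0.291  0.18 ]
(297, 200) [ 0.489 -0.108  0.   ] [ 0.465 -0.098  0.18 ]
```

View pics/c1.png

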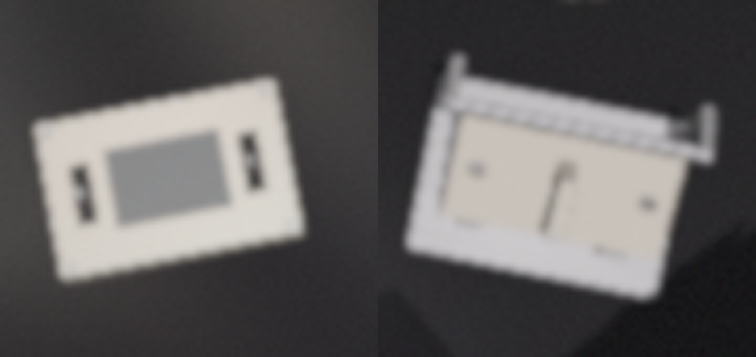

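View pics/c2.png

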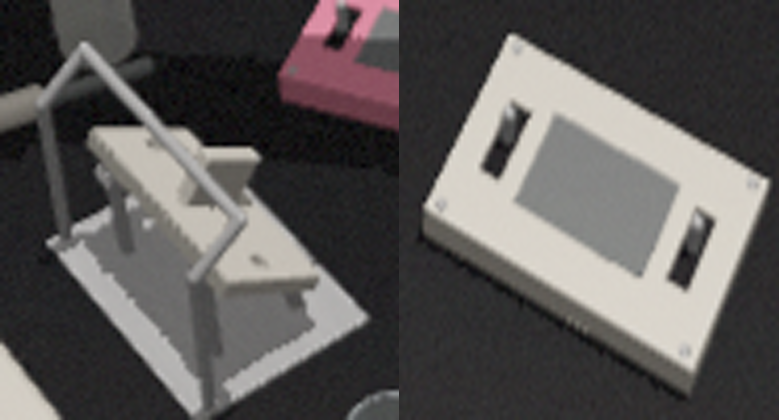

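Left crop: the white base has two dark slots, each with a pin in it (crop (85,195) and (253,158)), plus a grey cavity. It is the true base. Right crop: the rack's open front faces the robot. The plate has holes at crop (476,170) and (648,204), the rib is near (560,195), and the rail is at the back.

Next come the rack pose, the pins (first estimate) and the wrist camera's geometry.

```bash
python3 - <<'E'
from h import *
from scipy.spatial.transform import Rotation as Ro
ct=cam("top");cs=cam("scene")
T=lambda x,y:(290+(x-378)/4.2,140+y/4.2); S=lambda x,y:(165+x/4.2,155+y/4.2)
print("hole+y",tri(ct,T(476,170),cs,S(258,260)))
fl,fr=plane(ct,T(407,250),0),plane(ct,T(655,300),0)
yd=(fl-fr);L=np.linalg.norm(yd);yd/=L;xd=np.array([yd[1],-yd[0],0]);print("front",fl,fr,L,"yaw",np.degrees(np.arctan2(xd[1],xd[0])),"origin",(fl+fr)/2+.075*xd)
print("holes z.082",plane(ct,T(476,170),.082),plane(ct,T(648,204),.082))
print("pins", tri(ct,(155+85/4.2,140+192/4.2),cs,(285+702/4-400/4,265+215/4.94)),tri(ct,(155+253/4.2,140+158/4.2),cs,(285+(512-400)/4,265+115/4.94)))
K,R,t=cam("wrist");o=ctrl.get_obs();Rt=Ro.from_euler("xyz",o["orientation"],degrees=True).as_matrix()
print("cam in tool",Rt.T@(-R.T@t-o["tool_pos"]));print("cam axes(rows) in tool",(R@Rt).round(3))
E
```

```text
hole+y (array([ 0.54625412, -0.16012506,  0.0726772 ]), np.float64(0.0015258485282337397))
front [ 0.49018621 -0.10797972  0.        ] [ 0.4493079  -0.31457229  0.        ] 0.21059802506399047 yaw -11.192496440805352 origin [ 0.5433206  -0.22583394  0.        ]
holes z.082 [ 0.54418578 -0.1586968   0.082     ] [ 0.51744644 -0.29640235  0.082     ]
pins (array([0.52679061, 0.31263536, 0.04973075]), np.float64(0.007796235729089713)) (array([0.55707974, 0.17673232, 0.04355764]), np.float64(0.0054703178998718625))
cam in tool [-0.06652504 -0.15879853 -0.00027496]
cam axes(rows) in tool [[-0.    -0.001  1.   ]
 [ 0.969 -0.247 -0.   ]
 [ 0.247  0.969  0.001]]
```

Request:
step_arm(
  rows=[
    [[1, 1.0, 3, 1.5, 0, 0, 0], [1, 1.9, 5.5, 1.5, 0, 0, -1], [1, 1.9, 5.5, 1.5, 0, 0, -1], [1, 1.9, 5.5, 1.5, 0, 0, -1], [1, 1.9, 5.5, 1.5, 0, 0, -1], [1, 1.9, 5.5, 1, 0, 0, -1], [1, 1.9, 5.5, 1, 0, 0, -1], [1, 1.9, 5.5, 0, 0, 0, -1], [1, 1.9, 5.5, 0, 0, 0, -1], [1, 1.9, 5.5, 0, 0, 0, -1], [1, 1.9, 5.5, 0, 0, 0, -1], [1, 1.9, 5.5, 0, 0, 0, -1]],
  ],
)

```text
clock: 1.6
tool_pos: [0.4823, 0.0155, 0.3216]
orientation: [-90.0, -0.0, 12.0]
force: [1.1, -0.3, -0.3]
opening: 0.0879
```

Request:
step_arm(
  rows=[
    [[1, 1.5, 5.5, -1, 0, 0, 0], [1, 1.5, 5.5, -2, 0, 0, 0], [1, 1.5, 5.5, -3, 0, 0, 0], [1, 1.0, 5.0, -3, 0, 0, 0], [1, 1.0, 2.5, -2, 0, 0, 0], [1, 0, 0, -1, 0, 0, 0], [1, 0, 0, 0, 0, 0, 0], [1, 0, 0, 0, 0, 0, 0]],
  ],
)

```text
clock: 2.6
tool_pos: [0.5471, 0.2512, 0.2035]
orientation: [-90.0, -0.1, 11.9]
force: [0.0, 0.2, -0.2]
opening: 0.0878
```

```bash
python3 - <<'E'
from h import *
import pickle
p=ctrl.camera_params("wrist");o=ctrl.get_obs();w=ctrl.snapshot("wrist");print(o["clock"],o["tool_pos"],o["orientation"],o["joint_pos"])
pickle.dump(p,open("w1.pkl","wb"));cv2.imwrite("pics/w1.png",w)
E
```

```text
2.6 [0.54708421 0.25121797 0.20349354] [-8.99762316e+01 -6.68865544e-02  1.19292181e+01] [ 4.32522627e+01  1.45992699e+01 -1.08877274e+01  1.60367227e-02
 -6.44435094e+01 -1.21329940e+02]
```

View pics/w1.png

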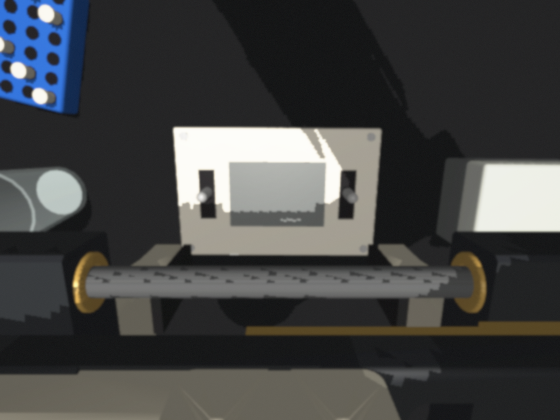

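The base fills (174,128)–(381,256). The slots are at (207,195) and (348,195), with pin noses near (203,197) and (351,197). I'll enlarge the slots and cast rays.

```bash
python3 - <<'E'
from h import *
import pickle
p=pickle.load(open("w1.pkl","rb"));c=cam("wrist",p);w=cv2.imread("pics/w1.png")
g=cv2.cvtColor(w,6);roi=g[110:262,160:395];m=((roi>95)*255).astype(np.uint8)
m=cv2.morphologyEx(m,3,np.ones((25,25)))
k=max(cv2.findContours(m,0,2)[0],key=cv2.contourArea)+np.array([160,110])
q=cv2.approxPolyDP(k,8,True)[:,0];print(q)
P=np.array([plane(c,x,.03) for x in q]);print(P.round(4),P.mean(0))
print("tips",[plane(c,x,.058).round(4) for x in((203,197),(351,197))])
print("slots ctr",[plane(c,x,.03).round(4) for x in((207.5,194.5),(348,194.5))])
A=cv2.resize(w[160:230,185:230],None,fx=8,fy=8,interpolation=2);B=cv2.resize(w[160:230,325:370],None,fx=8,fy=8,interpolation=2)
cv2.imwrite("pics/c3.png",np.hstack([A,B]))
E
```

```text
[[160 129]
 [173 133]
 [180 245]
 [160 246]
 [160 261]
 [394 261]
 [394 246]
 [374 245]
 [380 129]]
[[0.508  0.1264 0.03  ]
 [0.5091 0.139  0.03  ]
 [0.6208 0.161  0.03  ]
 [0.6262 0.1407 0.03  ]
 [0.6429 0.1428 0.03  ]
 [0.5919 0.3848 0.03  ]
 [0.5757 0.38   0.03  ]
 [0.579  0.3592 0.03  ]
 [0.4644 0.3325 0.03  ]] [0.56867492 0.24071085 0.03      ]
tips [array([0.5582, 0.1818, 0.058 ]), array([0.53  , 0.3153, 0.058 ])]
slots ctr [array([0.5618, 0.1808, 0.03  ]), array([0.5326, 0.3188, 0.03  ])]
```

View pics/c3.png

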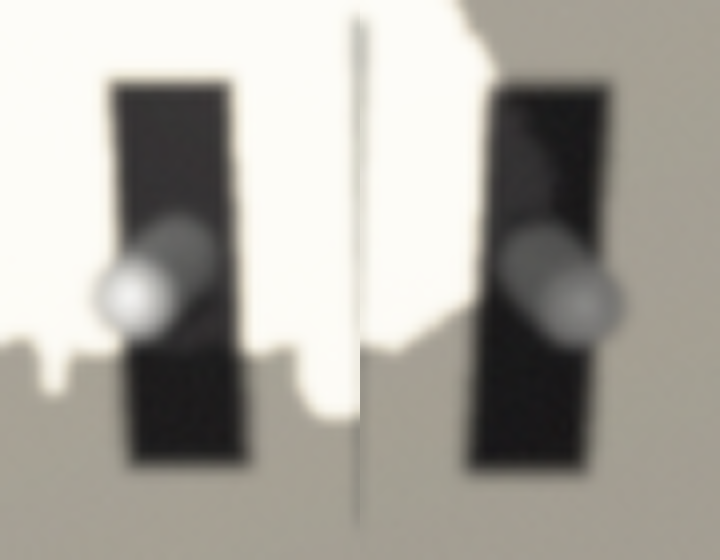

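```bash
python3 - <<'E'
from h import *
import pickle
c=cam("wrist",pickle.load(open("w1.pkl","rb")))
a,b=plane(c,(201.7,196.7),.055),plane(c,(352.05,197.4),.055);print("noses",a,b,np.linalg.norm(a-b),(a+b)/2)
S=[[plane(c,u,.03) for u in s] for s in(((205.8,169.9),(208.3,217.6)),((348.1,170.4),(345.8,218.3)))]
S=np.array(S);M=S.mean(1);print("slots",S.round(4),M);print("mid",M.mean(0))
yd=b-a;yw=np.arctan2(-yd[0],yd[1]);yw2=np.arctan2(-(M[1]-M[0])[0],(M[1]-M[0])[1]);print("yaw",np.degrees([yw,yw2]))
xd=np.array([np.cos(yw),np.sin(yw),0]);print("pin offset",xd@((a+b)/2-M.mean(0)))
q=[plane(c,u,.03) for u in((173.5,127.5),(381.5,127.5))];print("front corners",q,np.linalg.norm(q[0]-q[1]),"centre",(q[0]+q[1])/2+.065*xd)
E
```

```text
noses [0.55894512 0.18003617 0.055     ] [0.53067763 0.31708502 0.055     ] 0.13993370028495614 [0.54481138 0.2485606  0.055     ]
slots [[[0.5377 0.1753 0.03  ]
  [0.5854 0.1853 0.03  ]]

 [[0.5091 0.3127 0.03  ]
  [0.5571 0.323  0.03  ]]] [[0.56153353 0.18028447 0.03      ]
 [0.53310372 0.31786643 0.03      ]]
mid [0.54731863 0.24907545 0.03      ]
yaw [11.65430959 11.67521899]
pin offset -0.002559564277080495
front corners [array([0.50394991, 0.13881906, 0.03      ]), array([0.46277779, 0.33347858, 0.03      ])] 0.19896600801773115 centre [0.54702383 0.24927923 0.03      ]
```

Request:
step_arm(
  rows=[
    [[1, 0, -1, 3, 0, 0, 0], [1, -1.2, -5, 2, 0, 0, -3], [1, -1.2, -5, 1, 0, 0, -3], [1, -1.2, -5, 0, 0, 0, -3], [1, -1.2, -5, 0, 0, 0, -3], [1, -1.2, -5, 0, 0, 0, -3], [1, -1.2, -5, 0, 0, 0, -3], [1, -1.2, -5, 0, 0, 0, -3], [1, -1.2, -5, 0, 0, 0, -2], [1, -1.0, -4.5, 0, -1.34, -6.87, 0], [1, 0, 0, 0, -1.34, -6.87, 0], [1, 0, 0, 0, -1.34, -6.87, 0]],
  ],
)

```text
clock: 4.15
tool_pos: [0.4406, -0.2044, 0.264]
orientation: [-89.9, -21.4, -11.2]
force: [0.9, 0.0, -0.6]
opening: 0.0874
```

Request:
step_arm(
  rows=[
    [[1, 0, 0, 0, -1.34, -6.87, 0], [1, 0, 0, -2, -1.34, -6.87, 0], [1, 0, 0, -2, 0, 0, 0], [1, 0, 0, 0, 0, 0, 0], [1, 0, 0, 0, 0, 0, 0]],
  ],
)

```text
clock: 4.78
tool_pos: [0.4407, -0.2051, 0.2243]
orientation: [-89.9, -34.8, -11.1]
force: [0.8, -0.4, -0.8]
opening: 0.0876
```

```bash
python3 - <<'E'
from h import *
import pickle
p=ctrl.camera_params("wrist");o=ctrl.get_obs();w=ctrl.snapshot("wrist");print(o["clock"],o["tool_pos"],o["orientation"],o["joint_pos"])
pickle.dump(p,open("w2.pkl","wb"));cv2.imwrite("pics/w2.png",w)
E
```

```text
4.775 [ 0.44067481 -0.20513394  0.22433924] [-89.86838544 -34.80724132 -11.08116052] [   2.11022716  -17.88373487  -58.20950111   25.70300506  -17.16899866
 -125.58714497]
```

View pics/w2.png

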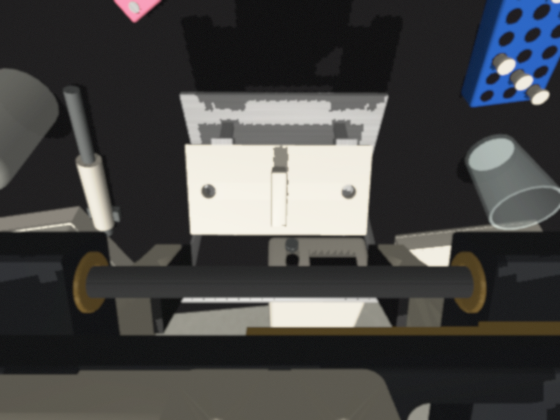

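Wrist view: plate holes at (208,191) and (348,191), rib top centred near (279,198), slab edges at rows 145 and 235. Joint 3 is near its limit here, but moving forward relieves that. I'll solve for the plate depth from the 140 mm hole spacing.

```bash
python3 - <<'E'
from h import *
import pickle
c=cam("wrist",pickle.load(open("w2.pkl","rb")));o=ctrl.get_obs();w=cv2.imread("pics/w2.png");g=cv2.cvtColor(w,6)
H=[]
for u,v in((208,191),(348,191)):
    r=g[v-11:v+12,u-11:u+12];m=(r<150).astype(np.uint8);n,l,st,ce=cv2.connectedComponentsWithStats(m)
    i=1+np.argmax(st[1:,4]);H.append(ce[i]+[u-11,v-11]);print(H[-1],st[i])
col=(g[205,260:300]>200).astype(int);print("rib cols row205",g[205,262:298])
for yaw in(-11.1,):
    a=np.radians(yaw);n=np.array([-np.sin(np.radians(35))*np.cos(a),-np.sin(np.radians(35))*np.sin(a),np.cos(np.radians(35))])
    o_,d1=ray(c,H[0]);_,d2=ray(c,H[1]);k1=1/(d1@n);k2=1/(d2@n);sp=np.linalg.norm(d1*k1-d2*k2);s=.14/sp*np.sign(k1)
    h1,h2=o_+d1*abs(k1)*.14/sp,o_+d2*abs(k2)*.14/sp;mid=(h1+h2)/2;print(h1,h2,mid,"yaw",np.degrees(np.arctan2((h2-h1)[0],(h2-h1)[1])))
    pl=lambda u:(lambda d:o_+d*((mid-o_)@n)/(d@n))(ray(c,u)[1])
    q=np.array([pl(u) for u in((186,145),(373,145),(369,235),(190,235))]);print("corners",q.round(4),q.mean(0),[np.linalg.norm(q[i]-q[i-1]) for i in range(4)])
    tgt=mid+.008*n;print("tcp target",tgt,"from now cm",(tgt-o["tool_pos"])*100,"n",n)
    P=lambda h:mid+n*h
    print("rib mid top pred px",proj(c,mid+.044*n))
E
```

```text
[208.048 191.312] [  5   5  13  13 125]
[348.43902439 193.32926829] [ 6  8 12 10 82]
rib cols row205 [241 240 241 240 240 240 240 237 226 217 229 241 245 245 245 245 245 245
 244 244 243 242 237 226 218 226 236 240 240 240 241 240 240 240 240 240]
[ 0.52029883 -0.29280519  0.08143291] [ 0.54895311 -0.15577434  0.08264902] [ 0.53462597 -0.22428976  0.08204096] yaw 11.810833718563186
corners [[ 0.4803 -0.3042  0.0555]
 [ 0.515  -0.1274  0.0555]
 [ 0.5885 -0.1397  0.1077]
 [ 0.5529 -0.3205  0.1076]] [ 0.53417922 -0.22294434  0.08155263] [np.float64(0.09088628657604059), np.float64(0.1802190634926049), np.float64(0.0910518125348512), np.float64(0.18424495817801642)]
tcp target [ 0.5301232  -0.22340635  0.08859418] from now cm [  8.92889858  -1.84270494 -13.56862016] n [-0.56284635  0.11042606  0.81915204]
rib mid top pred px [[278.38173909 201.69021197]]
```

Request:
step_arm(
  rows=[
    [[1, -0.27, -0.04, -0.19, 0, 0, 0], [1, 1.126, -0.22, -1.638, 0, 0, 0], [1, 1.126, -0.22, -1.638, 0, 0, 0], [1, 1.126, -0.22, -1.638, 0, 0, 0], [1, 1.126, -0.22, -1.638, 0, 0, 0], [1, 1.126, -0.22, -1.638, 0, 0, 0], [1, 1.126, -0.22, -1.638, 0, 0, 0], [1, 0.563, -0.11, -0.819, 0, 0, 0], [1, 0, 0, 0, 0, 0, 0], [1, 0, 0, 0, 0, 0, 0]],
  ],
)

```text
clock: 6.08
tool_pos: [0.5132, -0.2373, 0.1345]
orientation: [-87.5, -33.1, -11.0]
force: [-0.2, 0.5, -0.1]
opening: 0.0878
```

```bash
python3 - <<'E'
from h import *
o=ctrl.get_obs();n=np.array([-.5628,.1104,.8192]);t=np.array([.5301,-.2234,.0886]);d=t-o["tool_pos"]
print(o["clock"],o["tool_pos"],o["orientation"],o["joint_pos"].round(1),o["force"]);print("to go cm",d*100,"along -n",-d@n*100,"perp",(d-n*(d@n))*100)
E
```

```text
6.075 [ 0.51320233 -0.23725533  0.13448321] [-87.49820438 -33.13690186 -10.97829066] [  -6.2    1.6  -54.8   20.3   -0.4 -114.3] [-0.16267588  0.50381289 -0.10752634]
to go cm [ 1.68976722  1.38553324 -4.58832052] along -n 4.5567902904217465 perp [-0.87479435  1.88860289 -0.85539791]
```

Joint 5 hit its limit, which is a wrist singularity: the tool is in line with the forearm. I'll fit a small kinematic model to the logged poses so I can choose a wrist branch.

```bash
cat > kin.py <<'E'
import numpy as np
from scipy.optimize import least_squares
from scipy.spatial.transform import Rotation as Ro
D=[([-50.5297,20.5908,.634,-.0207,-70.1357,-16.509],[.26314,-.62107,.22563],[-89.906,.0076,22.954]),
([43.2523,14.5993,-10.8877,.016,-64.4435,-121.33],[.54708,.25122,.20349],[-89.976,-.0669,11.929]),
([2.11,-17.8837,-58.2095,25.703,-17.169,-125.587],[.44067,-.20513,.22434],[-89.868,-34.807,-11.081]),
([-6.2,1.6,-54.8,20.3,-.4,-114.3],[.5132,-.23726,.13448],[-87.498,-33.137,-10.978])]
R=lambda ax,a:Ro.from_rotvec(np.array(ax)*np.radians(a))
Z,Y,X=(0,0,1),(0,1,0),(1,0,0)
def fk(q,p):
    h,a,l1,e,l2,d,L,o6=p
    A=R(Z,q[0]);B=A*R(Y,q[1]);C=A*R(Y,q[1]-q[2])   # forearm x axis, pitch down = j2-j3
    W=A.apply([a,-d if 0 else d,h])+B.apply([0,0,l1])+C.apply([l2,0,e])
    F=C*R(X,SG[0]*q[3])*R(Y,-q[4])*R(X,SG[1]*q[5]+o6)  # tool axis = x here
    return W+F.apply([L,0,0]),F*Ro.from_matrix(np.array([[0,1,0],[0,0,1],[1,0,0]]).astype(float))  # cols: tool x,y,z ; tool y = F x
SG=[1,1]
def res(p,w=.3):
    r=[]
    for q,t,e in D:
        x,F=fk(q,p);r+=list((x-t)*10);r+=list(w*(F.inv()*Ro.from_euler("xyz",e,degrees=True)).as_rotvec())
    return np.array(r)
def fit():
    best=None
    for s4 in(1,-1):
        for s6 in(1,-1):
            SG[:]=[s4,s6]
            for o6 in(0,90,180,270):
              for d in (.19,-.19):
                s=least_squares(res,[.3,0,.4,0,.4,d,.25,o6],x_scale=[.1]*7+[30])
                if best is None or s.cost<best[0]: best=(s.cost,[s4,s6],s.x)
    SG[:]=best[1];return best
E
python3 - <<'E'
from kin import *
import pickle
b=fit();print(b);print((res(b[2],1)).reshape(4,6).round(3));pickle.dump(b,open("kin.pkl","wb"))
p=b[2];lo=[-176,-82,-58.2,-173.8,-174.7,-.2,-173.6];
rng=np.array([[-176.03,176.03],[-82.01,121.73],[-58.28,71.71],[-173.87,95.51],[-174.79,-.11],[-173.66,173.66]])
def ik(t,Rt,q0):
    f=lambda q:(lambda x,F:np.r_[(x-t)*10,(F.inv()*Rt).as_rotvec()])(*fk(q,p))
    return least_squares(f,np.clip(q0,rng[:,0]+.5,rng[:,1]-.5),bounds=(rng[:,0],rng[:,1]),x_scale=30)
Rt=Ro.from_euler("xyz",[-90,-35,-11.1],degrees=True);n=np.array([-.5628,.1104,.8192]);T=np.array([.5301,-.2234,.0886])
for half in(0,1):
  Rg=Rt*R(Y,180*half)
  for d in(0,.03,.06,.1,.15,.2):
    S=set()
    for q4 in(-150,-90,0,60):
      for q6 in(-120,-60,0,60,120):
        s=ik(T+n*d,Rg,[0,5,-50,q4,-15,q6])
        S.add((round(s.cost,5),*[int(round(v)) for v in s.x]))
    m=min(S)[0];print(half,d,[x for x in sorted(S) if x[0]<m+1e-5][:3])
E
```

```text
(np.float64(0.0731423033987023), [-1, -1], array([ 2.49649480e-01,  9.31876045e-02,  5.60528635e-01, -6.62982025e-03,
        3.77916901e-01, -1.82943141e-01,  4.10017386e-01,  2.69999838e+02]))
[[ 0.042  0.088  0.035 -0.     0.    -0.   ]
 [-0.041  0.083  0.1    0.     0.    -0.   ]
 [ 0.007 -0.142 -0.275  0.    -0.     0.   ]
 [ 0.009 -0.036  0.14   0.    -0.     0.   ]]
0 0 [(np.float64(0.00469), -5, 13, -58, -174, -13, 79)]
0 0.03 [(np.float64(0.00413), -5, 7, -58, -174, -7, 79)]
0 0.06 [(np.float64(0.00194), -1, 0, -58, 88, -4, 174)]
0 0.1 [(np.float64(0.00048), 2, -9, -58, 40, -11, -141)]
0 0.15 [(np.float64(0.0), 6, -21, -57, 26, -23, -128)]
0 0.2 [(np.float64(0.0), 9, -30, -52, 19, -36, -122)]
1 0 [(np.float64(0.00469), -5, 13, -58, -174, -13, -101)]
1 0.03 [(np.float64(0.00413), -5, 7, -58, -174, -7, -101)]
1 0.06 [(np.float64(0.00182), 0, -1, -58, 79, -5, 1)]
1 0.1 [(np.float64(0.00048), 2, -9, -58, 40, -11, 39)]
1 0.15 [(np.float64(0.0), 6, -21, -57, 26, -23, 52)]
1 0.2 [(np.float64(0.0), 9, -30, -52, 19, -36, 58)]
```

```bash
cat > kin2.py <<'E'
from kin import *
from kin import SG
SG[:]=[-1,-1]
def fk(q,p):
    h,a,l1,e,l2,d1,L,d4,e4,d5,w5=p
    A=R(Z,q[0]);B=A*R(Y,q[1]);C=A*R(Y,q[1]-q[2]);C4=C*R(X,-q[3]);C5=C4*R(Y,-q[4]);F=C5*R(X,-q[5]+270)
    W=A.apply([a,d1,h])+B.apply([0,0,l1])+C.apply([l2,0,e])+C4.apply([0,d4,e4])+C5.apply([L,d5,w5])
    return W,F*Ro.from_matrix(np.array([[0,1,0],[0,0,1],[1,0,0]]).astype(float))
p0=np.array([.3,0,.4,0,.4,-.1,.25,-.09,0,0,0])
def fit(mask,lam=.02):
    m=np.array(mask,float)
    def f(v): 
        p=v*m
        return np.r_[np.ravel([fk(q,p)[0]-np.array(t) for q,t,e in D]),lam*.01*(p-p0*m)]
    s=least_squares(f,p0,x_scale=.1);return s.x*m,f(s.x)[:12].reshape(-1,3)
E
python3 - <<'E'
from kin2 import *
for nm,mask in dict(sh=[1]*7+[0]*4,c4=[1,1,1,1,1,0,1,1,0,0,0],both=[1,1,1,1,1,1,1,1,0,0,0],w=[1,1,1,1,1,1,1,0,0,0,1],e4=[1,1,1,1,1,1,1,0,1,0,0],all=[1]*11).items():
    p,r=fit(mask);print(nm,p.round(3),(r*1000).round(1).tolist())
E
```

```text
sh [ 0.25   0.093  0.561 -0.007  0.378 -0.183  0.41  -0.     0.     0.
  0.   ] [[4.2, 8.8, 3.5], [-4.1, 8.3, 10.0], [0.7, -14.2, -27.5], [0.9, -3.6, 14.0]]
c4 [ 0.2   -0.001  0.602 -0.     0.464  0.     0.379 -0.192  0.     0.
  0.   ] [[0.1, 0.1, 0.0], [-0.1, 0.1, -0.0], [0.0, 0.0, -0.0], [-0.0, -0.3, 0.0]]
both [ 0.199 -0.001  0.602 -0.     0.464  0.001  0.379 -0.192  0.     0.
  0.   ] [[0.1, 0.0, 0.0], [-0.1, 0.0, -0.0], [0.0, 0.1, 0.0], [-0.0, -0.2, -0.0]]
w [ 0.302 -0.121  0.609  0.033  0.489 -0.196  0.507 -0.     0.     0.
  0.083] [[-3.6, -1.4, 4.1], [2.9, -2.4, 1.0], [0.1, -4.9, -11.3], [2.2, 12.2, 6.2]]
e4 [ 0.342  0.034  0.612 -0.091  0.436 -0.191  0.504 -0.     0.057  0.
  0.   ] [[0.7, 0.4, 4.5], [-2.4, -1.2, 8.4], [0.9, -9.6, -26.3], [2.6, 7.8, 13.4]]
all [ 0.201 -0.004  0.602  0.001  0.465 -0.002  0.38  -0.14  -0.    -0.05
  0.002] [[0.0, -0.0, 0.1], [-0.0, -0.0, -0.1], [-0.0, 0.0, -0.0], [0.0, -0.0, 0.0]]
```

The model is exact to 0.3 mm (lateral offset after joint 4). Now the IK branches at the grasp and along the approach.

```bash
cat >> kin2.py <<'E'
P,_=fit([1,1,1,1,1,0,1,1,0,0,0])
rng=np.array([[-176.03,176.03],[-82.01,121.73],[-58.28,71.71],[-173.87,95.51],[-174.79,-.11],[-173.66,173.66]])
def ik(t,Rt,q0):
    f=lambda q:(lambda x,F:np.r_[(x-t)*10,(F.inv()*Rt).as_rotvec()])(*fk(q,P))
    return least_squares(f,np.clip(q0,rng[:,0]+.5,rng[:,1]-.5),bounds=(rng[:,0],rng[:,1]),x_scale=30)
n=np.array([-.5628,.1104,.8192]);T=np.array([.5301,-.2234,.0886])
E
python3 - <<'E'
from kin2 import *
for half in(0,1):
  for dt in (0,-5,5):
   Rg=Ro.from_euler("xyz",[-90,-35-dt,-11.1],degrees=True)*R(Y,180*half)
   for d in(0,.06,.12,.18) if dt==0 else (0,):
    S={}
    for q1 in(-50,-20,0):
     for q4 in(-165,-110,-60,0,60):
      for q6 in(-120,0,120):
        s=ik(T+n*d,Rg,[q1,5,-30,q4,-20,q6])
        if s.cost<1e-4:S[tuple(int(round(v)) for v in s.x)]=1
    print(half,dt,d,sorted(S))
E
```

```text
0 0 0 []
0 0 0.06 []
0 0 0.12 []
0 0 0.18 [(4, -21, -58, 24, -21, -125)]
0 -5 0 []
0 5 0 []
1 0 0 []
1 0 0.06 []
1 0 0.12 []
1 0 0.18 [(4, -21, -58, 24, -21, 55)]
1 -5 0 []
1 5 0 []
```

```bash
python3 - <<'E'
from kin2 import *
rs=np.random.default_rng(0)
for tilt in(15,20,25,30,35,40,45,50,55):
  Rg=Ro.from_euler("xyz",[-90,-tilt,-11.1],degrees=True)
  for d in(0,.08):
    S={};b=9
    for i in range(60):
        q0=rs.uniform([-120,-40,-58,-173,-120,-173],[60,90,60,95,-1,173])
        s=ik(T+n*d,Rg,q0);b=min(b,s.cost)
        if s.cost<1e-5:S[tuple(int(round(v)) for v in s.x)]=1
    print(tilt,d,round(b,5),sorted(S))
E
```

```text
15 0 0.0 [(-2, 11, -37, 5, -27, -104)]
15 0.08 0.0 [(-1, 2, -37, 5, -36, -104)]
20 0 0.0 [(-1, 10, -43, 11, -18, -109)]
20 0.08 0.0 [(0, 0, -42, 8, -29, -107)]
25 0 4e-05 []
25 0.08 0.0 [(0, -3, -49, 14, -20, -114)]
30 0 0.00171 []
30 0.08 1e-05 [(-3, -4, -58, 32, -7, -128)]
35 0 0.00276 []
35 0.08 0.00169 []
40 0 0.00124 []
40 0.08 0.00436 []
45 0 0.0 [(-15, 8, -36, -60, -3, -27)]
45 0.08 0.00278 []
50 0 0.0 [(-37, 9, -35, -94, -19, 21)]
50 0.08 0.00014 []
55 0 0.0 [(-49, 13, -40, -109, -32, 46)]
55 0.08 0.0 [(-37, -2, -38, -86, -21, 12)]
```

```bash
python3 - <<'E'
from kin2 import *
mid=np.array([.5346,-.2243,.0820]);rib=mid+.027*n
for tilt in(20,22,24,26):
  Rg=Ro.from_euler("xyz",[-90,-tilt,-11.3],degrees=True);tcp=rib+.019*Rg.apply([0,1,0]);print(tilt,"tcp",tcp.round(4))
  q0=[-1,10,-43,11,-18,-109]
  for d in(0,.03,.06,.1,.15):
    s=min((ik(tcp+n*d,Rg,q) for q in([-1,10,-43,11,-18,-109],[0,-3,-49,14,-20,-114])),key=lambda s:s.cost);print("  ",d,round(s.cost,6),s.x.round(1))
E
```

```text
20 tcp [ 0.5258 -0.2226  0.0863]
   0 0.0 [  -1.4    9.4  -44.4   11.7  -16.9 -110.6]
   0.03 0.0 [  -0.8    5.6  -44.    10.   -21.  -109.3]
   0.06 0.0 [  -0.2    1.8  -43.6    8.9  -25.2 -108.5]
   0.1 0.0 [   0.6   -3.1  -42.8    7.9  -30.9 -108. ]
   0.15 0.0 [   1.8   -9.1  -41.5    7.2  -38.3 -107.9]
22 tcp [ 0.5264 -0.2227  0.0865]
   0 0.0 [  -1.7    8.7  -48.    17.3  -12.1 -115.8]
   0.03 0.0 [  -0.8    4.9  -46.9   13.5  -17.  -112.7]
   0.06 0.0 [-1.000e-01  1.000e+00 -4.610e+01  1.140e+01 -2.160e+01 -1.111e+02]
   0.1 0.0 [   0.9   -4.1  -45.1    9.8  -27.7 -110. ]
   0.15 0.0 [   2.1  -10.2  -43.6    8.6  -35.5 -109.5]
24 tcp [ 0.527  -0.2228  0.0868]
   0 0.0 [  -7.3    7.8  -56.4   41.6   -2.4 -135.2]
   0.03 0.0 [  -1.3    4.2  -50.5   19.4  -12.2 -118.1]
   0.06 0.0 [-1.000e-01  3.000e-01 -4.900e+01  1.500e+01 -1.770e+01 -1.145e+02]
   0.1 0.0 [   1.    -5.   -47.6   12.2  -24.4 -112.4]
   0.15 0.0 [   2.5  -11.3  -45.7   10.4  -32.6 -111.4]
26 tcp [ 0.5276 -0.223   0.087 ]
   0 0.000294 [  -5.8    7.9  -55.1   33.5   -2.3 -128.4]
   0.03 0.0 [  -5.3    3.5  -57.    36.4   -4.5 -131.7]
   0.06 0.0 [  -0.8   -0.4  -52.5   20.7  -13.1 -119.7]
   0.1 0.0 [   1.    -5.8  -50.3   15.3  -20.8 -115.5]
   0.15 0.0 [   2.8  -12.4  -48.    12.5  -29.6 -113.6]
```

```bash
cat > go.py <<'E'
from h import *
from scipy.spatial.transform import Rotation as Ro
def go(t,e):
    o=ctrl.get_obs();R0=Ro.from_euler("xyz",o["orientation"],degrees=True);Rt=Ro.from_euler("xyz",e,degrees=True)
    print(round(o["clock"],2),"pos",o["tool_pos"].round(4),"e",o["orientation"].round(2),"q",o["joint_pos"].round(1),"F",o["force"].round(1),"M",o["moment"].round(2),"op",round(o["opening"],4))
    print("shift cm",((np.array(t)-o["tool_pos"])*100).round(2),"rotvec",np.degrees((Rt*R0.inv()).as_rotvec()).round(2))
E
python3 -c "
from go import *
go([.470,-.2117,.1683],[-90,-21,-11.3])"
```

```text
6.08 pos [ 0.5132 -0.2373  0.1345] e [-87.5  -33.14 -10.98] q [  -6.2    1.6  -54.8   20.3   -0.4 -114.3] F [-0.2  0.5 -0.1] M [ 0.19  1.8  -0.01] op 0.0878
shift cm [-4.32  2.56  3.38] rotvec [ 0.15 12.34 -1.46]
```

Request:
step_arm(
  rows=[
    [[1, -1.2, 0.5, 1.4, 0, 2, 0], [1, -1.2, 0.8, 1.2, 0, 3.5, -0.5], [1, -1.2, 0.8, 0.8, 0.15, 3.5, -0.5], [1, -0.72, 0.46, 0, 0, 3.34, -0.46], [1, 0, 0, 0, 0, 0, 0], [1, 0, 0, 0, 0, 0, 0]],
  ],
)

```text
clock: 6.82
tool_pos: [0.4699, -0.2119, 0.1683]
orientation: [-90.0, -21.1, -11.3]
force: [-0.8, -0.6, -0.8]
opening: 0.0877
```

```bash
python3 -c "
from go import *
go([.526,-.2227,.0864],[-90,-21,-11.3])"
```

```text
6.83 pos [ 0.4699 -0.2119  0.1683] e [-89.96 -21.07 -11.32] q [   0.7   -3.6  -44.     8.7  -29.3 -108.9] F [-0.8 -0.6 -0.8] M [0.16 1.18 0.01] op 0.0877
shift cm [ 5.61 -1.08 -8.19] rotvec [-0.02  0.07  0.  ]
```

Exactly on target. Now down along the plate normal, watching the force.

Request:
step_arm(
  rows=[
    [[1, 0.84, -0.16, -1.23, 0, 0, 0], [1, 0.84, -0.16, -1.23, 0, 0, 0], [1, 0.84, -0.16, -1.23, 0, 0, 0], [1, 0.84, -0.16, -1.23, 0, 0, 0], [1, 0.56, -0.11, -0.82, 0, 0, 0], [1, 0.56, -0.11, -0.82, 0, 0, 0], [1, 0.56, -0.11, -0.82, 0, 0, 0], [1, 0, 0, 0, 0, 0, 0]],
  ],
)

```text
clock: 7.82
tool_pos: [0.5205, -0.2216, 0.0939]
orientation: [-90.0, -20.9, -11.3]
force: [0.2, -0.6, 0.2]
opening: 0.0876
```

```bash
python3 - <<'E'
from go import *
go([.526,-.2227,.0864],[-90,-21,-11.3])
cv2.imwrite("pics/w3.png",ctrl.snapshot("wrist"))
E
```

```text
7.83 pos [ 0.5205 -0.2216  0.0939] e [-89.99 -20.95 -11.32] q [  -1.2    7.9  -45.8   13.   -16.1 -112. ] F [ 0.2 -0.6  0.2] M [0.2  1.18 0.02] op 0.0876
shift cm [ 0.55 -0.11 -0.75] rotvec [-0.02 -0.05  0.01]
```

View pics/w3.png

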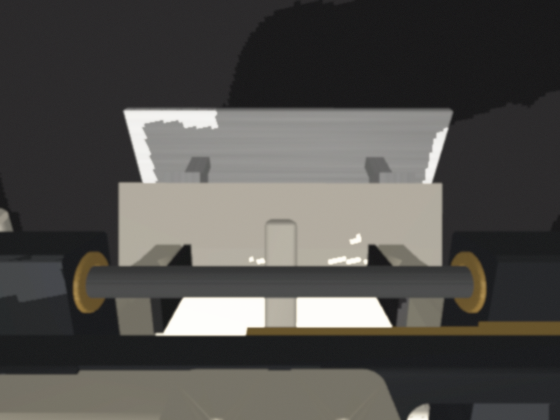

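The rib (281, rows 220–330) is centred between the fingers and square to them. I'll do the last 9 mm and close.

Request:
step_arm(
  rows=[
    [[1, 0.28, -0.06, -0.38, 0, 0, 0], [1, 0.27, -0.05, -0.37, 0, 0, 0], [1, 0, 0, 0, 0, 0, 0], [0.2, 0, 0, 0, 0, 0, 0], [-0.4, 0, 0, 0, 0, 0, 0], [-1, 0, 0, 0, 0, 0, 0], [-1, 0, 0, 0, 0, 0, 0], [-1, 0, 0, 0, 0, 0, 0], [-1, 0, 0, 0, 0, 0, 0], [-1, 0, 0, 0, 0, 0, 0]],
  ],
)

```text
clock: 9.12
tool_pos: [0.5261, -0.2226, 0.0871]
orientation: [-90.0, -21.0, -11.3]
force: [0.3, 0.1, 0.2]
opening: 0.0232
```

```bash
python3 - <<'E'
from go import *
go([.526,-.2227,.0864],[-90,-21,-11.3])
E
```

```text
9.12 pos [ 0.5261 -0.2226  0.0871] e [-89.97 -21.01 -11.32] q [  -1.4    9.   -45.9   13.9  -14.8 -112.6] F [0.3 0.1 0.2] M [ 0.15  1.15 -0.05] op 0.0232
shift cm [-0.01 -0.01 -0.07] rotvec [-0.02  0.01  0.01]
```

Opening is 23 mm, so still closing. I'll let it settle.

Request:
step_arm(
  rows=[
    [[-1, 0, 0, 0, 0, 0, 0], [-1, 0, 0, 0, 0, 0, 0], [-1, 0, 0, 0, 0, 0, 0], [-1, 0, 0, 0, 0, 0, 0], [-1, 0, 0, 0, 0, 0, 0]],
  ],
)

```text
clock: 9.75
tool_pos: [0.5262, -0.2226, 0.0871]
orientation: [-90.0, -21.0, -11.3]
force: [0.6, 0.8, 0.3]
opening: 0.0142
```

Gripped at 14.2 mm, which matches the rib. Now withdraw along the plate normal.

Request:
step_arm(
  rows=[
    [[-1, -0.28, 0.05, 0.41, 0, 0, 0], [-1, -0.56, 0.11, 0.82, 0, 0, 0], [-1, -0.84, 0.16, 1.23, 0, 0, 0], [-1, -0.84, 0.16, 1.23, 0, 0, 0], [-1, -0.84, 0.16, 1.23, 0, 0, 0], [-1, -0.84, 0.16, 1.23, 0, 0, 0], [-1, -0.84, 0.16, 1.23, 0, 0, 0], [-1, -0.84, 0.16, 1.23, 0, 0, 0], [-1, -0.84, 0.16, 1.23, 0, 0, 0], [-1, -0.84, 0.16, 1.23, 0, 0, 0], [-1, -0.84, 0.16, 1.23, 0, 0, 0], [-1, 0, 0, 0, 0, 0, 0]],
  ],
)

```text
clock: 11.25
tool_pos: [0.4411, -0.2064, 0.2108]
orientation: [-89.9, -21.1, -11.3]
force: [-0.1, 0.4, -3.1]
opening: 0.0137
```

```bash
python3 - <<'E'
from go import *
go([.45,-.2,.30],[-90,14,-11.3])
E
```

```text
11.25 pos [ 0.4411 -0.2064  0.2108] e [-89.93 -21.06 -11.34] q [   1.9   -9.8  -42.4    7.7  -37.1 -108.5] F [-0.1  0.4 -3.1] M [ 0.26  1.61 -0.03] op 0.0137
shift cm [0.89 0.64 8.92] rotvec [6.810e+00 3.439e+01 3.000e-02]
```

Request:
step_arm(
  rows=[
    [[-1, -0.5, 0, 2, 0, 0, 0], [-1, 0, 0, 3, 0, 0, 0], [-1, 0, 0, 2, 1.37, 6.86, 0], [-1, 0, 0, 1, 1.37, 6.86, 0], [-1, 0, 0.5, 0, 1.37, 6.86, 0], [-1, 0, 1, 0, 1.37, 6.86, 0], [-1, 0, 2, 0, 1.37, 6.86, 0], [-1, 1, 4, 0, 0, 0, 2], [-1, 1, 4, 0, 0, 0, 2], [-1, 1, 4, 0, 0, 0, 2], [-1, 1, 4, 0, 0, 0, 2], [-1, 1, 4, 0, 0, 0, 2]],
  ],
)

```text
clock: 12.75
tool_pos: [0.4873, 0.03, 0.2892]
orientation: [-90.0, 14.0, -1.2]
force: [0.8, -0.6, -2.9]
opening: 0.0136
```

Request:
step_arm(
  rows=[
    [[-1, 1, 4, 0, 0, 0, 2], [-1, 1, 4, 0, 0, 0, 2], [-1, 1, 4, 0, 0, 0, 2], [-1, 1, 4, 0, 0, 0, 2], [-1, 1, 4, 0, 0, 0, 2], [-1, 1, 4, 0, 0, 0, 2], [-1, 0, 2, 0, 0, 0, 1], [-1, 0, 0, 0, 0, 0, 0], [-1, 0, 0, 0, 0, 0, 0]],
  ],
)

```text
clock: 13.88
tool_pos: [0.5469, 0.2879, 0.2897]
orientation: [-90.0, 14.0, 11.7]
force: [-0.0, -0.1, -4.1]
opening: 0.0139
```

```bash
python3 - <<'E'
from go import *
go([.5403,.2477,.13],[-90,14,11.65])
E
```

```text
13.88 pos [0.5469 0.2879 0.2897] e [-90.01  14.01  11.66] q [  41.3   22.2   12.6   -6.9  -92.7 -119.3] F [-0.  -0.1 -4.1] M [ 0.15 -1.06 -0.02] op 0.0139
shift cm [ -0.66  -4.02 -15.97] rotvec [ 0.01 -0.01 -0.01]
```

Request:
step_arm(
  rows=[
    [[-1, -0.22, -1.34, -3, 0, 0, 0], [-1, -0.22, -1.34, -4, 0, 0, 0], [-1, -0.22, -1.34, -4, 0, 0, 0], [-1, 0, 0, -4, 0, 0, 0], [-1, 0, 0, -2, 0, 0, 0], [-1, 0, 0, -1.5, 0, 0, 0], [-1, 0, 0, 0, 0, 0, 0], [-1, 0, 0, 0, 0, 0, 0]],
  ],
)

```text
clock: 14.88
tool_pos: [0.5412, 0.2483, 0.1062]
orientation: [-90.0, 13.9, 11.7]
force: [-0.6, 0.1, -2.6]
opening: 0.0142
```

```bash
python3 - <<'E'
from go import *
go([.5403,.2477,.10],[-90,14,11.65])
import pickle
pickle.dump(ctrl.camera_params("wrist"),open("w4.pkl","wb"))
w=ctrl.snapshot("wrist");s=ctrl.snapshot("scene");cv2.imwrite("pics/w4.png",w);cv2.imwrite("pics/s4.png",s)
cv2.imwrite("pics/v4.png",np.hstack([cv2.resize(w,(480,360)),cv2.resize(s[240:360,270:376],(318,360),interpolation=2)]))
E
```

```text
14.88 pos [0.5412 0.2483 0.1062] e [-89.96  13.87  11.69] q [  39.1   27.    -4.5   -6.7  -71.  -114.5] F [-0.6  0.1 -2.6] M [ 0.27 -1.08  0.01] op 0.0142
shift cm [-0.09 -0.06 -0.62] rotvec [-0.06  0.12 -0.03]
```

View pics/v4.png

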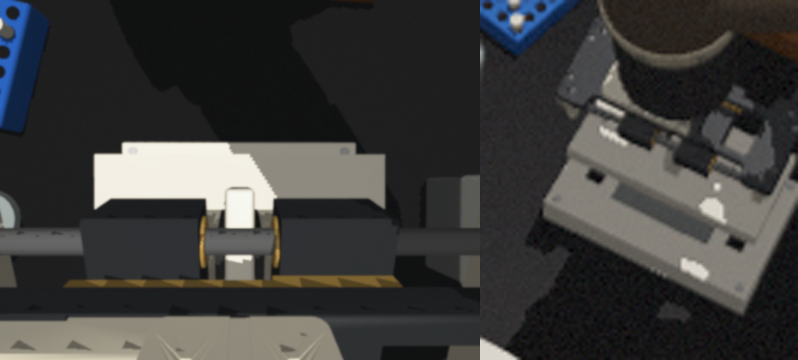

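Wrist: the plate's front edge is at display row 154, columns 94–386, square to the image. The block's front edge, with its screws, is just beyond at row 142. Scene: the plate looks level over the base. I'll measure the plate in the hand from its front edge.

```bash
python3 - <<'E'
from go import *
import pickle
w=cv2.imread("pics/w4.png");g=cv2.cvtColor(w,6).astype(int)
for x in(118,130,160,230,300,340,380,420,440): print(x,g[160:190:1,x].tolist())
print("row190",[ (x,int(g[190,x])) for x in list(range(104,116))+list(range(444,456))])
E
```

```text
118 [30, 31, 32, 30, 31, 30, 31, 30, 30, 31, 31, 32, 31, 30, 31, 29, 32, 38, 74, 140, 205, 232, 239, 239, 239, 239, 239, 239, 239, 239]
130 [30, 31, 30, 30, 30, 31, 30, 31, 31, 32, 30, 31, 32, 32, 32, 31, 30, 37, 75, 140, 205, 233, 239, 240, 240, 240, 239, 239, 239, 239]
160 [30, 28, 31, 34, 58, 110, 175, 223, 238, 241, 241, 241, 239, 235, 230, 224, 224, 227, 232, 236, 239, 240, 240, 240, 239, 240, 240, 240, 240, 240]
230 [32, 31, 30, 32, 50, 99, 165, 220, 237, 241, 242, 242, 242, 242, 242, 242, 242, 242, 242, 241, 240, 240, 240, 240, 239, 239, 239, 239, 239, 239]
300 [18, 18, 19, 18, 26, 50, 87, 119, 134, 139, 139, 140, 141, 140, 139, 140, 141, 140, 140, 140, 140, 139, 139, 139, 139, 138, 139, 139, 139, 139]
340 [18, 16, 18, 18, 25, 50, 86, 117, 133, 138, 139, 140, 139, 139, 139, 139, 139, 139, 139, 139, 138, 138, 138, 137, 138, 138, 137, 138, 138, 138]
380 [16, 19, 17, 20, 25, 49, 86, 118, 133, 138, 139, 138, 139, 138, 139, 139, 139, 140, 139, 139, 139, 138, 137, 138, 138, 138, 138, 138, 138, 138]
420 [32, 30, 30, 30, 30, 28, 26, 22, 21, 20, 18, 19, 17, 19, 16, 20, 18, 19, 33, 62, 100, 127, 136, 137, 138, 138, 137, 138, 138, 138]
440 [31, 30, 31, 31, 31, 30, 30, 32, 32, 32, 30, 31, 31, 30, 30, 30, 30, 32, 40, 66, 102, 126, 135, 136, 136, 135, 136, 137, 137, 136]
row190 [(104, 30), (105, 31), (106, 31), (107, 36), (108, 65), (109, 123), (110, 190), (111, 229), (112, 238), (113, 239), (114, 239), (115, 239), (444, 136), (445, 137), (446, 135), (447, 131), (448, 111), (449, 76), (450, 43), (451, 33), (452, 31), (453, 29), (454, 31), (455, 30)]
```

```bash
python3 - <<'E'
from go import *
import pickle
c=cam("wrist",pickle.load(open("w4.pkl","rb")));o=ctrl.get_obs();tp=np.array([.5412,.2483,.1062])
yw=np.radians(11.69);xd=np.array([np.cos(yw),np.sin(yw),0]);yd=np.array([-np.sin(yw),np.cos(yw),0])
co=ray(c,(0,0))[0];print("cam rel tcp in plate axes",xd@(co-tp),yd@(co-tp),co[2])
for dz in(.0086,.0226):
  z=tp[2]-dz;a,b=plane(c,(109.5,179.1),z),plane(c,(448.9,179.5),z)
  print(dz,"width",np.linalg.norm(a-b),"edge mid rel tcp",xd@((a+b)/2-tp),yd@((a+b)/2-tp),"yaw",np.degrees(np.arctan2(-(b-a)[0],(b-a)[1])), "M",(a+b)/2+.045*xd)
a,b=plane(c,(170,165.4),.03),plane(c,(380,165.9),.03);print("block front x",xd@(a-[.5473,.2491,.03]),xd@(b-[.5473,.2491,.03]))
E
```

```text
cam rel tcp in plate axes -0.026600438524737827 -0.0004646604886958845 0.27629731403909646
0.0086 width 0.17995326470474474 edge mid rel tcp -0.042852561953875344 -0.00010125730244290976 yaw 11.6335569822279 M [0.54332341 0.24863595 0.0976    ]
0.0226 width 0.19405166187100112 edge mid rel tcp -0.044125830828852054 -7.278656333359584e-05 yaw 11.633556982227901 M [0.54207079 0.24840584 0.0836    ]
block front x -0.06526394315873003 -0.06493868684979434
```

The plate is level, yaw 11.63 (pins 11.65), and 1.5 mm short in x. Shift and descend to just around the pin tips.

Request:
step_arm(
  rows=[
    [[-1, 0.15, 0, 0, 0, 0, 0], [-1, 0, 0, -0.6, 0, 0, 0], [-1, 0, 0, -0.6, 0, 0, 0], [-1, 0, 0, -0.5, 0, 0, 0], [-1, 0, 0, -0.3, 0, 0, 0], [-1, 0, 0, -0.15, 0, 0, 0], [-1, 0, 0, -0.1, 0, 0, 0], [-1, 0, 0, -0.1, 0, 0, 0], [-1, 0, 0, -0.1, 0, 0, 0], [-1, 0, 0, -0.1, 0, 0, 0], [-1, 0, 0, 0, 0, 0, 0]],
  ],
)

```text
clock: 16.35
tool_pos: [0.542, 0.2482, 0.0796]
orientation: [-90.0, 14.0, 11.7]
force: [0.5, 0.7, -3.5]
opening: 0.0138
```

```bash
python3 -c "
from go import *
go([.5427,.2483,.0526],[-90,13.9,11.65])"
```

```text
16.35 pos [0.542  0.2482 0.0796] e [-89.99  13.97  11.68] q [  39.    28.6   -5.7   -6.9  -68.3 -114.1] F [ 0.5  0.7 -3.5] M [ 0.19 -1.08 -0.03] op 0.0138
shift cm [ 0.07  0.01 -2.7 ] rotvec [ 0.   -0.07 -0.03]
```

3 mm past the tips with no contact. Continue gently.

Request:
step_arm(
  rows=[
    [[-1, 0.05, 0, -0.05, 0, 0, 0], [-1, 0, 0, -0.1, 0, 0, 0], [-1, 0, 0, -0.1, 0, 0, 0], [-1, 0, 0, -0.1, 0, 0, 0], [-1, 0, 0, -0.1, 0, 0, 0], [-1, 0, 0, -0.1, 0, 0, 0], [-1, 0, 0, 0, 0, 0, 0]],
  ],
)

```text
clock: 17.23
tool_pos: [0.5425, 0.2482, 0.074]
orientation: [-90.0, 14.0, 11.7]
force: [0.1, 0.2, -3.2]
opening: 0.0137
```

```bash
python3 -c "
from go import *
go([.5427,.2483,.0526],[-90,13.9,11.65])"
```

```text
17.23 pos [0.5425 0.2482 0.074 ] e [-89.99  13.97  11.68] q [  39.    29.    -5.9   -6.9  -67.7 -114. ] F [ 0.1  0.2 -3.2] M [ 0.23 -1.1  -0.06] op 0.0137
shift cm [ 0.02  0.01 -2.14] rotvec [ 0.01 -0.07 -0.03]
```

Request:
step_arm(
  rows=[
    [[-1, 0, 0, -0.1, 0, 0, 0], [-1, 0, 0, -0.15, 0, 0, 0], [-1, 0, 0, -0.15, 0, 0, 0], [-1, 0, 0, -0.15, 0, 0, 0], [-1, 0, 0, -0.15, 0, 0, 0], [-1, 0, 0, -0.15, 0, 0, 0], [-1, 0, 0, -0.15, 0, 0, 0], [-1, 0, 0, -0.15, 0, 0, 0], [-1, 0, 0, 0, 0, 0, 0]],
  ],
)

```text
clock: 18.35
tool_pos: [0.5425, 0.2481, 0.0625]
orientation: [-90.0, 14.0, 11.7]
force: [-0.5, 0.2, -2.7]
opening: 0.014
```

```bash
python3 -c "
from go import *
go([.5427,.2483,.0526],[-90,13.9,11.65])"
```

```text
18.35 pos [0.5425 0.2481 0.0625] e [-89.99  13.98  11.68] q [  39.    29.7   -6.4   -6.9  -66.5 -113.8] F [-0.5  0.2 -2.7] M [ 0.21 -1.07  0.01] op 0.014
shift cm [ 0.02  0.02 -0.99] rotvec [ 0.01 -0.08 -0.03]
```

Free all the way. Now 7 mm more, then the final millimetres in small steps.

Request:
step_arm(
  rows=[
    [[-1, 0, 0, -0.1, 0, 0, 0], [-1, 0, 0, -0.15, 0, 0, 0], [-1, 0, 0, -0.15, 0, 0, 0], [-1, 0, 0, -0.15, 0, 0, 0], [-1, 0, 0, -0.1, 0, 0, 0], [-1, 0, 0, -0.1, 0, 0, 0], [-1, 0, 0, 0, 0, 0, 0]],
  ],
)

```text
clock: 19.23
tool_pos: [0.5425, 0.2482, 0.0551]
orientation: [-90.0, 14.0, 11.7]
force: [-0.0, 0.1, -3.9]
opening: 0.0141
```

Request:
step_arm(
  rows=[
    [[-1, 0, 0, -0.05, 0, 0, 0], [-1, 0, 0, -0.05, 0, 0, 0], [-1, 0, 0, 0, 0, 0, 0]],
  ],
)

```text
clock: 19.6
tool_pos: [0.5425, 0.2482, 0.0541]
orientation: [-90.0, 14.0, 11.7]
force: [-0.0, 0.1, -3.6]
opening: 0.0135
```

Request:
step_arm(
  rows=[
    [[-1, 0, 0, -0.05, 0, 0, 0], [-1, 0, 0, 0, 0, 0, 0]],
  ],
)

```text
clock: 19.85
tool_pos: [0.5425, 0.2482, 0.0536]
orientation: [-90.0, 14.0, 11.7]
force: [-0.6, -0.3, -4.6]
opening: 0.014
```

Request:
step_arm(
  rows=[
    [[-1, 0, 0, -0.05, 0, 0, 0], [-1, 0, 0, 0, 0, 0, 0]],
  ],
)

```text
clock: 20.1
tool_pos: [0.5426, 0.2482, 0.0536]
orientation: [-90.0, 14.0, 11.7]
force: [-1.0, -0.0, 1.5]
opening: 0.014
```

Request:
step_arm(
  rows=[
    [[-1, 0, 0, -0.05, 0, 0, 0], [-1, 0, 0, 0, 0, 0, 0]],
  ],
)

```text
clock: 20.35
tool_pos: [0.5426, 0.2482, 0.0536]
orientation: [-90.0, 13.9, 11.7]
force: [-3.5, -0.1, 5.1]
opening: 0.0138
```

Contact at TCP z 0.0536 (home expected 0.0526 ± 1 mm). I'll check that it's flat and home with numbers and a picture.

```bash
python3 - <<'E'
from go import *
go([.5427,.2483,.0526],[-90,13.9,11.65])
c=cam("wrist");w=ctrl.snapshot("wrist");s=ctrl.snapshot("scene");cv2.imwrite("pics/w5.png",w)
g=cv2.cvtColor(w,6).astype(int)
for x in(112,118,125,435,442): print(x,g[165:200,x].tolist())
print([(x,int(g[200,x])) for x in list(range(98,122))+list(range(438,462))])
cv2.imwrite("pics/v5.png",np.hstack([cv2.resize(w,(400,300)),cv2.resize(s[250:350,280:390],(396,300),interpolation=2)]))
E
```

```text
20.35 pos [0.5426 0.2482 0.0536] e [-89.99  13.94  11.71] q [  39.    30.2   -6.8   -7.   -65.5 -113.7] F [-3.5 -0.1  5.1] M [-0.03  0.64 -0.04] op 0.0138
shift cm [ 0.01  0.01 -0.1 ] rotvec [-0.   -0.05 -0.05]
112 [235, 236, 237, 238, 238, 238, 239, 239, 239, 238, 238, 238, 238, 238, 239, 239, 239, 239, 239, 239, 239, 239, 239, 239, 239, 239, 239, 239, 239, 239, 239, 239, 239, 239, 239]
118 [207, 206, 206, 206, 207, 216, 228, 235, 238, 238, 239, 239, 238, 238, 239, 239, 240, 240, 239, 239, 239, 239, 239, 239, 239, 239, 239, 239, 239, 239, 239, 239, 239, 239, 239]
125 [208, 208, 208, 205, 199, 192, 199, 221, 234, 238, 239, 238, 238, 239, 239, 239, 240, 240, 240, 239, 239, 239, 239, 239, 239, 239, 239, 239, 239, 239, 239, 239, 239, 239, 239]
435 [111, 111, 111, 111, 110, 111, 112, 120, 131, 136, 136, 137, 136, 136, 136, 137, 137, 136, 136, 136, 137, 136, 137, 136, 137, 136, 137, 137, 136, 136, 136, 136, 137, 137, 137]
442 [113, 113, 115, 117, 122, 128, 133, 135, 136, 137, 137, 137, 136, 136, 136, 137, 136, 136, 136, 137, 136, 136, 136, 135, 136, 136, 136, 136, 136, 137, 136, 137, 136, 136, 137]
[(98, 29), (99, 31), (100, 31), (101, 30), (102, 32), (103, 32), (104, 46), (105, 94), (106, 160), (107, 217), (108, 234), (109, 238), (110, 238), (111, 239), (112, 239), (113, 239), (114, 239), (115, 239), (116, 239), (117, 239), (118, 239), (119, 239), (120, 239), (121, 239), (438, 136), (439, 136), (440, 136), (441, 137), (442, 136), (443, 136), (444, 137), (445, 136), (446, 137), (447, 136), (448, 136), (449, 136), (450, 129), (451, 112), (452, 80), (453, 46), (454, 24), (455, 19), (456, 17), (457, 16), (458, 17), (459, 17), (460, 17), (461, 17)]
```

View pics/v5.png

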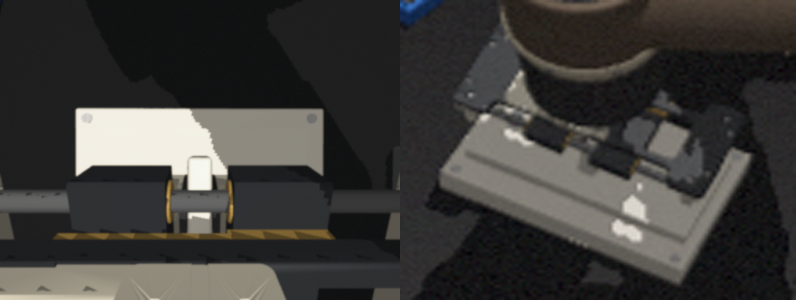

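Scene: the plate is seated over both pins inside the block outline. Force and moment put the contact slightly to the rear, and the front is about 1 mm high, so there's a cock of roughly 0.6°. I'll raise the command slightly, take that out, then ease down.

Request:
step_arm(
  rows=[
    [[-1, 0, 0, 0.05, 0.06, -0.3, 0], [-1, 0, 0, 0, 0.06, -0.3, 0], [-1, 0, 0, 0, 0, 0, 0], [-1, 0, 0, 0, 0, 0, 0]],
  ],
)

```text
clock: 20.95
tool_pos: [0.5426, 0.2482, 0.0537]
orientation: [-90.0, 13.3, 11.7]
force: [-0.8, -0.2, 5.8]
opening: 0.0143
```

```bash
python3 -c "
from go import *
go([.5427,.2483,.0526],[-90,13.4,11.65])"
```

```text
20.95 pos [0.5426 0.2482 0.0537] e [-89.99  13.32  11.7 ] q [  39.2   29.9   -7.4   -6.8  -64.7 -113.9] F [-0.8 -0.2  5.8] M [ 0.01  0.72 -0.05] op 0.0143
shift cm [ 0.01  0.01 -0.11] rotvec [-0.02  0.07 -0.05]
```

Contact pressure moved to the front edge, so flat lies between. Go back 0.35°.

Request:
step_arm(
  rows=[
    [[-1, 0, 0, 0, -0.07, 0.34, 0], [-1, 0, 0, 0, 0, 0, 0], [-1, 0, 0, 0, 0, 0, 0]],
  ],
)

```text
clock: 21.32
tool_pos: [0.5427, 0.2483, 0.0535]
orientation: [-90.0, 13.7, 11.7]
force: [-1.8, 0.5, 4.5]
opening: 0.0138
```

```bash
python3 - <<'E'
from go import *
F=[];M=[]
go([.5427,.2483,.0526],[-90,13.6,11.65])
c=cam("wrist");w=ctrl.snapshot("wrist");cv2.imwrite("pics/w6.png",w);g=cv2.cvtColor(w,6).astype(float)
# plate front edge: dark side-gap at columns just inside plate sides
for x in(120,124,128,132,428,432,436,440): print(x,g[160:182,x].astype(int).tolist())
for r in(180,186): print(r,g[r,100:135].astype(int).tolist(),g[r,425:460].astype(int).tolist())
E
```

```text
21.32 pos [0.5427 0.2483 0.0535] e [-89.99  13.69  11.69] q [  39.1   30.1   -7.1   -6.9  -65.2 -113.8] F [-1.8  0.5  4.5] M [-0.07  0.56 -0.03] op 0.0138
shift cm [ 0.    0.   -0.09] rotvec [ 0.01 -0.09 -0.04]
120 [210, 210, 210, 209, 209, 209, 209, 209, 209, 210, 217, 226, 235, 238, 239, 238, 238, 238, 239, 239, 240, 239]
124 [211, 210, 210, 209, 209, 209, 209, 209, 207, 201, 196, 212, 231, 238, 238, 239, 238, 239, 239, 239, 239, 239]
128 [229, 221, 217, 212, 207, 209, 214, 218, 224, 232, 236, 238, 238, 239, 239, 238, 239, 239, 239, 239, 239, 239]
132 [239, 239, 239, 239, 239, 239, 239, 239, 239, 239, 239, 239, 239, 239, 238, 239, 238, 238, 239, 239, 239, 239]
428 [136, 135, 134, 134, 133, 133, 134, 134, 135, 136, 136, 137, 136, 137, 137, 136, 136, 136, 137, 137, 137, 138]
432 [121, 115, 112, 111, 111, 112, 111, 110, 110, 113, 119, 127, 133, 136, 137, 137, 137, 136, 138, 136, 137, 137]
436 [112, 113, 112, 112, 111, 111, 112, 112, 112, 112, 113, 117, 125, 134, 136, 137, 137, 137, 137, 136, 137, 136]
440 [114, 112, 111, 111, 110, 111, 111, 110, 112, 112, 117, 126, 133, 135, 136, 136, 137, 137, 136, 137, 137, 136]
180 [30, 32, 31, 33, 56, 107, 172, 221, 236, 238, 239, 239, 239, 239, 239, 239, 239, 239, 239, 239, 240, 239, 239, 239, 239, 239, 239, 240, 239, 239, 239, 239, 239, 239, 239] [138, 137, 137, 137, 137, 138, 137, 137, 137, 137, 136, 137, 136, 136, 136, 137, 137, 136, 136, 137, 137, 137, 136, 136, 136, 132, 123, 99, 60, 26, 19, 18, 16, 18, 15]
186 [30, 32, 31, 33, 55, 107, 172, 221, 235, 238, 239, 239, 239, 239, 239, 239, 239, 239, 239, 239, 239, 239, 239, 239, 239, 239, 239, 239, 239, 239, 239, 239, 239, 239, 239] [138, 137, 138, 138, 137, 138, 138, 137, 137, 137, 137, 137, 136, 137, 137, 136, 137, 136, 137, 136, 136, 137, 136, 136, 136, 132, 120, 95, 56, 26, 16, 19, 18, 18, 18]
```

z stays at 0.0535 across the tilts, and the force rises with command against a hard stop at the expected height, with no side jam. The plate is home. I'll ease the press and open slowly.

Request:
step_arm(
  rows=[
    [[-1, 0, 0, 0.03, 0, 0, 0], [-1, 0, 0, 0, 0, 0, 0], [-0.6, 0, 0, 0, 0, 0, 0], [-0.5, 0, 0, 0, 0, 0, 0], [-0.3, 0, 0, 0, 0, 0, 0], [-0.1, 0, 0, 0, 0, 0, 0], [0.2, 0, 0, 0, 0, 0, 0], [0.2, 0, 0, 0, 0, 0, 0], [0.2, 0, 0, 0, 0, 0, 0]],
  ],
)

```text
clock: 22.5
tool_pos: [0.5425, 0.2482, 0.0535]
orientation: [-90.0, 13.7, 11.7]
force: [0.3, 0.3, -0.2]
opening: 0.0523
```

```bash
python3 -c "
from go import *
go([.5427,.2483,.0526],[-90,13.7,11.65])"
```

```text
22.5 pos [0.5425 0.2482 0.0535] e [-89.99  13.7   11.68] q [  39.1   30.1   -7.1   -6.9  -65.2 -113.8] F [ 0.3  0.3 -0.2] M [ 0.13 -0.77  0.  ] op 0.0523
shift cm [ 0.02  0.01 -0.09] rotvec [-0.01 -0.   -0.03]
```

Released, force zero. Draw clear along the tool axis, then up.

Request:
step_arm(
  rows=[
    [[0.2, 0.24, 0.05, 1, 0, 0, 0], [0.2, 0.36, 0.07, 1.5, 0, 0, 0], [0.2, 0.48, 0.1, 2, 0, 0, 0], [0.2, 0.48, 0.1, 2, 0, 0, 0], [0.2, 0, 0, 3, 0, 0, 0], [0.2, 0, 0, 4, 0, 0, 0], [0.2, -2, -3, 4, 0, 0, 0], [0.2, -2, -4, 2, 0, 0, 0], [0.2, -2, -4, 0, 0, 0, 0], [0.2, -2, -4, 0, 0, 0, 0], [0.2, 0, 0, 0, 0, 0, 0], [0.2, 0, 0, 0, 0, 0, 0]],
  ],
)

```text
clock: 24.0
tool_pos: [0.4787, 0.1015, 0.2496]
orientation: [-90.0, 13.6, 11.7]
force: [0.7, 1.0, 0.4]
opening: 0.0529
```

```bash
python3 - <<'E'
from go import *
go([.5427,.2483,.0526],[-90,13.7,11.65])
w=ctrl.snapshot("wrist");s=ctrl.snapshot("scene");cv2.imwrite("pics/w7.png",w);cv2.imwrite("pics/s7.png",s)
cv2.imwrite("pics/v7.png",np.hstack([cv2.resize(s[255:350,285:385],(440,418),interpolation=2),cv2.resize(w,(360,270))[:, :] if 0 else cv2.copyMakeBorder(cv2.resize(s,(360,270)),0,148,0,0,0)]))
E
```

```text
24.0 pos [0.4787 0.1015 0.2496] e [-89.96  13.58  11.66] q [  31.2   11.    -8.9   -4.6  -82.9 -108.5] F [0.7 1.  0.4] M [ 0.23 -0.79 -0.07] op 0.0529
shift cm [  6.4   14.68 -19.7 ] rotvec [-0.06  0.11 -0.  ]
```

View pics/v7.png

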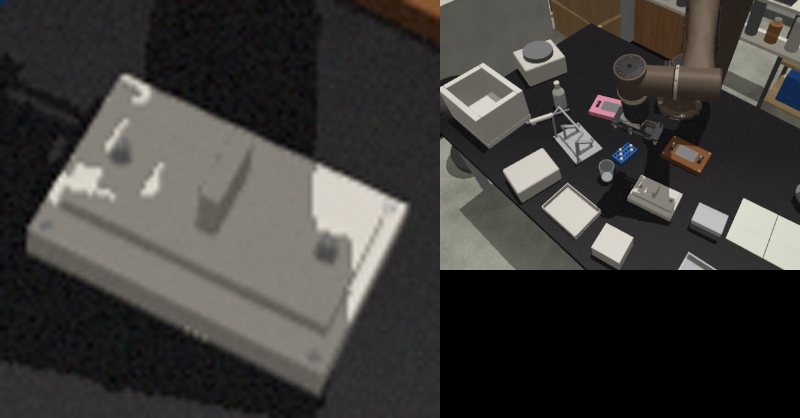

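The plate lies flat and square on the block with both pin noses through its holes (crop (120,150) and (327,245)). The rack is empty and the bystanders are where they were. Handing in.

```bash
python3 -c "
from plant import ctrl
print(ctrl.close_job())"
```

```text
the job is handed in; nothing more can be done
None
```

The mould is closed and the job is handed in at about 24 s of the 67 s allowed. The top plate came out of the rack by its rib and was lowered level over both guide pins onto the base. I kept hold until it was home, then let go and drew the hand clear.

- **Grasp:** the arm could not reach the rib along the plate's own normal, because joint 5 hit its limit on the first approach. I gripped it 14° off the normal instead and tilted the tool to match when levelling the plate.
- **Pins:** I found them by sight, about 2.5 mm towards the block's -x side. The plate then went down over them without touching, so no search by touch was needed.
- **Seating:** the plate met a hard stop within 1 mm of the expected height, under about 9 N. The force readings suggested a cock of up to about 0.6°, so I adjusted the tilt before letting go. They were too noisy to prove it was exactly flat in the grip.
- **Last checks:** after release the hand read almost zero force. The last picture shows the plate flat and square with both pin noses through its holes, and nothing else looks moved.

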